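# Kit a motor for its bench test

## Robot

A 6-joint arm with a two-finger parallel gripper is mounted at the origin on the work surface. World frame = base frame: x ahead of the robot, y to its left, z up, the work surface at z = 0. Lengths are in mm, angles in rad, forces in N, time in s.
With the tool pointing down it reaches from about 325 to 775 mm from the base axis. Payload 5.5 kg.
Tool frame: the origin (TCP) lies at the very end of the fingers, on their centre line; the grasp point (between the pads) lies behind it (arm.hold_point_z is the z of the grasp point in the tool frame, in mm); z points along the fingers, y is the line along which they close (so a half turn about z gives the same grasp; the last joint's range is limited). The gripper opens to 85 mm and grips with 20 to 120 N. Pads are 22 mm wide; open, the fingers measure 114 mm over their backs; the gripper's body (76 mm by 85 mm) begins 54 mm behind the grasp point. The pads swing forward as they close: fully open they stand 13 mm farther back than shut.
Start: joints at [1.061, 0.091, 1.231, -0, 1.82, -0.057], TCP at [262.497, 539.548, 231.275] pointing down, gripper open.
Joint ranges: [-2.87, 2.87], [-0.86, 2.18], [0.17, 2.46], [-1.51, 4.65], [0.06, 2.69], [-2.65, 2.65]. Speed limits (rad/s): [2.57, 2.57, 3.01, 3.14, 3.14, 3.14].

## Interface

Orientations are given as a unit quaternion [w, x, y, z].
In Python, from station import arm gives the robot as it stands. The module is installed in compiled form; this text tells all that it offers.
- The arm moves only by the shell command python3 -m creep 'ROWS'. ROWS is 1 to 10 rows, parted by semicolons, with the numbers parted by spaces; each row has 7 numbers: a rotation vector rx, ry, rz in rad, then dx, dy, dz in mm, then the finger opening in mm; each row shifts and turns the commanded pose from where the row before left it, along the tool's axes as they then stand; what a row does not reach is not made up. A row lasts 1/10 s, in which the tool goes at most 50 mm and 0.15 rad, less where a joint would pass 70% of its speed; a pose out of reach is approached as far as the arm can. The fingers move at their own pace and stop on an object; the grip force is fixed at half the most. Time passes only in rows, so rows that do not move let the fingers close. It prints the time, the measured TCP pose, the force, the opening and the grip force at its end. Input that does not fit is refused with a message, and nothing moves.
- arm.sense(): the state, without advancing time (a new reading comes with each control period).
- arm.capture(name): name is "scene" or "side" or "wrist"; returns a dict with "color" (384x512x3 uint8, blue, green, red), "fov_y" (degrees; the focal length in pixels is half the picture's height over the tangent of half this angle, whatever the lens; pixels are square), "cx", "cy" (the principal point, pixels), "extrinsics" (4x4, takes a point from camera to world coordinates). Camera axes: x right, y down, z forward; pixel columns grow to the right and rows downward; lengths in mm; the calibration is good to about 2 mm. A picture is of the moment at which its call begins. There is no depth.
- arm.close_job(): hands the job in; it is judged then, once.
The state is a dict: "time": time; "qpos": joint angles; "qvel": joint speeds; "tau": joint torques, N m; "tool_pos": TCP position; "ee_rot": TCP orientation; "force": force on the tool from outside, world axes, zero at the start; "wrist_torque": the same for the moment, N m; "width": finger opening in mm; "finger_force": force on a finger pad.
Only numpy, scipy, OpenCV 4.12 (cv2) and the standard library are available. Lean on these libraries where they do the work, as an engineer would, in place of code of your own. Each camera call takes 0.05 s, during which the arm holds its last target. There are 200 camera calls.

## Task

Make up the test tray: set the motor, the small capacitor and the short terminal block each upright in its own matching pocket of the tray, flat on the pocket floor, without dropping them. The hold-down arm may be standing over the motor's pocket or anywhere to the side: swing it out of the way if need be, load the motor, then swing the arm back fully to its stop so that its pad is over the motor. Leave the large capacitor and the long terminal block where they are.

Things in the scene. Friction and masses are not known exactly. Their poses are not given: they have to be found in the camera images.
- motor: small fan motor standing upright: black ribbed round can with aluminium end bands, 56 mm diameter (57 over the bands), 50 mm tall, with a flat steel boss 24 mm in diameter and 4 mm high in the middle of its top; about 0.4 kg. Origin at the centre of its underside, z up along its axis. Belongs in motor_seat.
- capacitor: the small capacitor, standing upright: smooth aluminium can 34 mm in diameter, 55 mm tall, black disc and two small brass tabs on top (6 mm more); about 0.07 kg. Origin at the centre of its underside, z up. Belongs in capacitor_seat.
- block: the short terminal block: white plastic bar with three screws on top, 60 mm long (its x) x 24 mm wide (its y) x 32 mm tall; about 0.06 kg. Origin at the centre of its underside. Belongs in block_seat, its length along the pocket's length, either way round.
- big_capacitor: look-alike, to be left alone: aluminium capacitor can 52 mm in diameter, 70 mm tall (76 with the tabs). Origin at the centre of its underside.
- long_block: look-alike, to be left alone: white terminal block with five screws, 96 mm long (its x) x 24 mm x 32 mm tall. Origin at the centre of its underside.
- motor_seat: motor's place: grey plastic insert, 118 x 104 mm, fixed in the aluminium tray; the 3 inserts stand in a row along their y, 112 mm apart, in any order, same yaw. Origin: pocket centre, on the insert's underside, 6 mm above the bench; pocket floor 4 mm, wall top 12 mm above the origin. Round pocket 72 mm inside, 84 outside. A steel post (18 mm dia.) at x = +58 mm carries the hold-down arm.
- capacitor_seat: small capacitor's place: grey plastic insert, 118 x 104 mm, fixed in the aluminium tray; the 3 inserts stand in a row along their y, 112 mm apart, in any order, same yaw. Origin: pocket centre, on the insert's underside, 6 mm above the bench; pocket floor 4 mm, wall top 12 mm above the origin. Round pocket 50 mm inside, 62 outside.
- block_seat: short terminal block's place: grey plastic insert, 118 x 104 mm, fixed in the aluminium tray; the 3 inserts stand in a row along their y, 112 mm apart, in any order, same yaw. Origin: pocket centre, on the insert's underside, 6 mm above the bench; pocket floor 4 mm, wall top 12 mm above the origin. Pocket 76 mm (its x) x 40 mm (its y) inside, walls 4 mm.
- hold_arm (a joint): angle q of the steel hold-down arm that swings level about the post. 0 = closed, at its stop, rubber pad over the pocket's centre; grows clockwise seen from above, stop at 1.75; pocket free beyond 1.3. Pad and knob are at x = 58 - 58 cos q, y = 58 sin q (mm) in motor_seat. Friction about 1 N at the knob; stays where left; starts anywhere in 0 to 1.75.
- hold_knob (a point): grip point on the axis of the upright round orange knob on the arm's end, above its pad; 16 mm diameter, from 80 to 118 mm above motor_seat's origin, this point at 104. Pinch it from above and lead it round, or push it. Arm: 18 mm wide, 72 to 80 mm above that origin; pad's underside at 61 (3 mm clear of a seated motor's boss).
There are look-alikes about, which are no part of the job. What is shaped like the block but turquoise is not meant. What is shaped like the capacitor but pink is not meant.

How it is judged:
By the outcome, as a careful person would: the job done as asked, in the order asked, and still so for the second after the job is handed in, with the robot touching nothing.
It also fails if it takes over 118 s, if anything falls off the work surface, if the arm or the gripper's body presses on something with over 40 N, if the wrist force passes 120 N, or if a joint passes its speed limit or range.

## Working session

There is one attempt and no reset: what is moved stays moved. The work goes in short steps, Python scripts to look and compute and a shell command to move; the robot and the scene stay as the last step left them, time stands still between calls to the robot, and variables do not carry over. Pictures are saved under pics/ and viewed, at most 14 in all, crops included, and the job is handed in when it is done.

```bash
mkdir -p pics
cat > h.py <<'E'
import numpy as np, cv2
from station import arm
def snap(n,f):
    c=arm.capture(n); cv2.imwrite('pics/'+f+'.png',c['color']); np.savez('pics/'+f+'.npz',**{k:c[k] for k in('color','fov_y','cx','cy','extrinsics')}); return c
def load(f): return dict(np.load('pics/'+f+'.npz'))
def foc(c): return c['color'].shape[0]/2/np.tan(np.radians(c['fov_y'])/2)
def ray(c,u,v,z):
    f=foc(c);E=np.array(c['extrinsics']);d=E[:3,:3]@[(u-c['cx'])/f,(v-c['cy'])/f,1];o=E[:3,3]
    return (o+d*(z-o[2])/d[2]).round(1)
def proj(c,p):
    E=np.linalg.inv(c['extrinsics']);q=E[:3,:3]@np.array(p,float)+E[:3,3];f=foc(c)
    return (f*q[0]/q[2]+c['cx'],f*q[1]/q[2]+c['cy'])
E
python3 - <<'E'
from h import *
for n in('scene','side','wrist'):
    c=snap(n,n+'0');print(n,c['fov_y'],c['cx'],c['cy'],np.round(c['extrinsics'],2).tolist())
s=arm.sense();print(s,arm.hold_point_z)
a=[cv2.resize(load(n+'0')['color'],(800,600),interpolation=cv2.INTER_CUBIC) for n in('scene','side')]
cv2.imwrite('pics/scene_b.png',a[0]);cv2.imwrite('pics/side_b.png',a[1])
E
```

```text
scene 43.81492928086576 266.03248340035094 198.2692764478766 [[0.61, 0.69, -0.4, 1040.13], [0.79, -0.53, 0.31, -377.77], [0.0, -0.5, -0.86, 1079.75], [0.0, 0.0, 0.0, 1.0]]
side 54.00224801624959 258.43504720715316 193.75645459196426 [[-1.0, -0.05, 0.04, 535.51], [-0.06, 0.64, -0.76, 798.61], [0.02, -0.76, -0.64, 808.71], [0.0, 0.0, 0.0, 1.0]]
wrist 61.8698498077867 254.76010162361047 193.66873385874158 [[0.44, 0.85, 0.28, 190.71], [0.9, -0.42, -0.14, 574.39], [-0.0, 0.31, -0.95, 373.25], [0.0, 0.0, 0.0, 1.0]]
{'time': 0.15, 'qpos': array([ 1.06132318e+00,  9.17304883e-02,  1.23161297e+00, -3.49074026e-06,
        1.81978227e+00, -5.66833363e-02]), 'qvel': array([ 6.82821740e-04, -2.67235145e-03, -2.25223527e-03,  6.02997937e-04,
        7.47474129e-04,  4.95652014e-05]), 'tau': array([ 1.56617498e-03, -4.59372568e+01, -4.18527496e+01, -2.91867957e-05,
        9.56097851e-03,  5.91637195e-05]), 'tool_pos': array([262.37901797, 539.36184879, 230.3818255 ]), 'ee_rot': array([-2.12478928e-04,  2.24466244e-01,  9.74481563e-01, -7.36501373e-04]), 'force': array([-0.1806187 ,  0.53988622,  0.58982876]), 'wrist_torque': array([0.06358867, 0.03171104, 0.01228329]), 'finger_force': 0.0, 'width': 85.68322549310653} -18.700000000000003
```

View pics/scene_b.png

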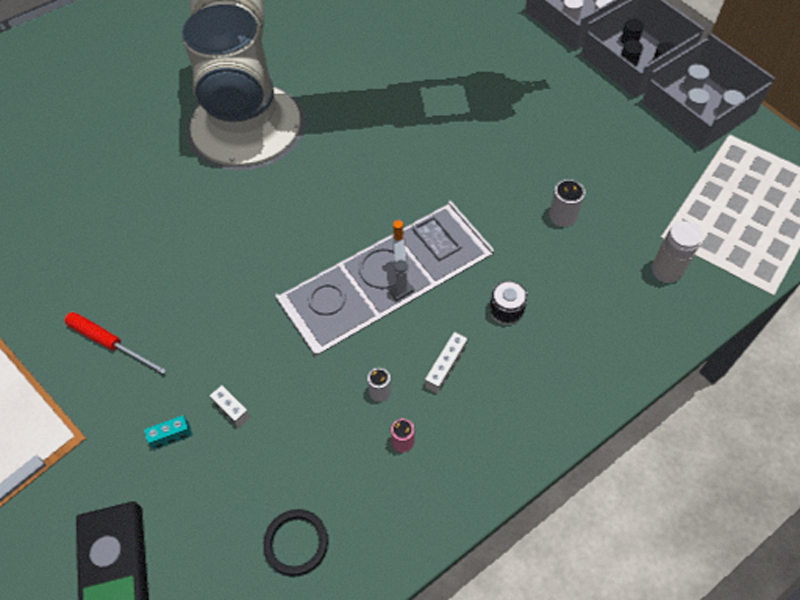

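View pics/side_b.png

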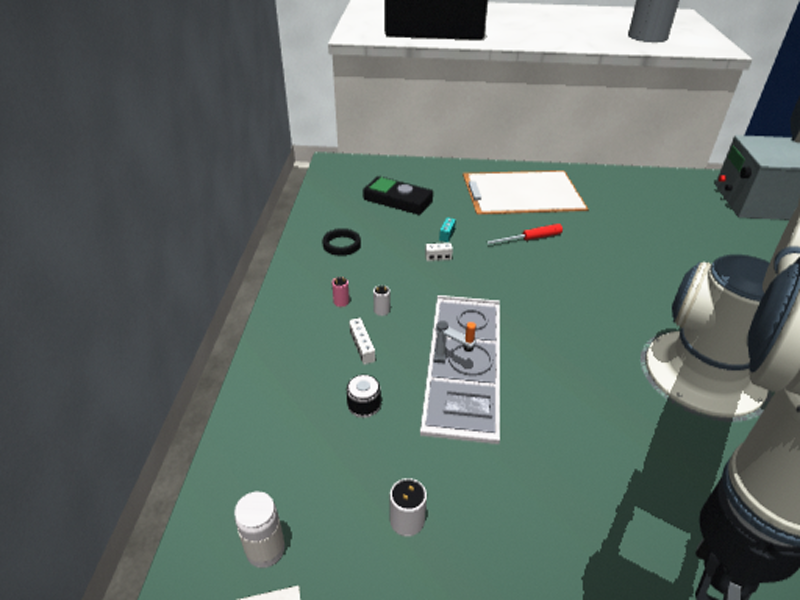

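The scene picture (800 px wide) shows the tray with the capacitor pocket at (326,299), motor pocket at (383,268) and block pocket at (437,238). The arm is swung over or near the motor pocket: knob at (398,230), post at (400,280). The motor is at (509,300), the small capacitor at (378,385), the short block at (229,405) and the long block at (446,362). The pink and turquoise items are decoys.

Run:
```python
from h import *
c=load('scene0');d=load('side0');k=512/800
for n,a,b,z in [('capseat',(326,299),(472,319),14),('motorseat',(383,268),(469,358),14),('blockseat',(437,238),(467,404),14),('knobtop',(398,223),(471,325),124),('motor boss',(510,294),(363,384),54),('cap top',(378,376),(382,290),55),('block top',(229,402),(439,247),32),('long',(446,360),(361,339),32),('big',(569,189),(408,491),70),('c1',(278,296),(438,298),6),('c2',(318,350),(499,300),6),('c3',(492,250),(499,438),6),('c4',(452,205),(423,433),6)]:
    print(n,ray(c,a[0]*k,a[1]*k,z),ray(d,b[0]*k,b[1]*k,z))
for n,u0,v0,w,h in [('scene0',130,125,215,161),('side0',205,130,130,155)]:
    s=min(800/w,600/h);im=load(n)['color'][v0:v0+h,u0:u0+w];im=cv2.resize(im,None,fx=s,fy=s,interpolation=cv2.INTER_CUBIC)[:600,:800];print(s);cv2.imwrite('pics/%s_c.png'%n,im)
```

```text
capseat [ 438.5 -104.6   14. ] [ 438. -103.   14.]
motorseat [446.4   7.5  14. ] [446.7   8.7  14. ]
blockseat [453.2 119.9  14. ] [452.8 121.5  14. ]
knobtop [453.   37.4 124. ] [453.6  37.7 124. ]
motor boss [633.8 125.9  54. ] [633.4 124.9  54. ]
cap top [ 622.4 -128.9   55. ] [ 623.8 -130.8   55. ]
block top [ 510.6 -328.3   32. ] [ 509.5 -327.4   32. ]
long [655.5 -22.7  32. ] [653.1  -8.   32. ]
big [541.4 339.7  70. ] [545.2 334.4  70. ]
c1 [ 379.8 -163.4    6. ] [ 507.9 -174.     6. ]
c2 [ 506.  -166.8    6. ] [ 377.6 -178.     6. ]
c3 [527.5 184.    6. ] [400.1 184.    6. ]
c4 [407.6 190.8   6. ] [527.  183.2   6. ]
3.7209302325581395
3.870967741935484
```

View pics/scene0_c.png

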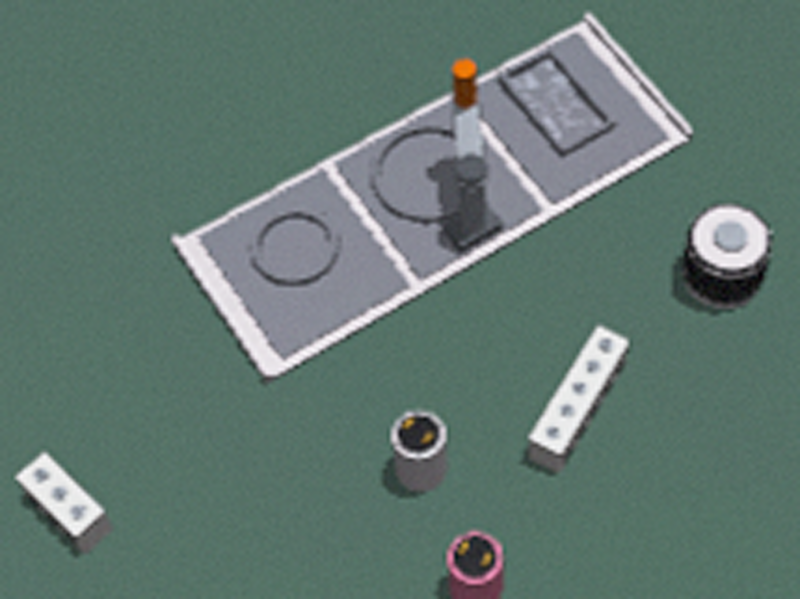

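View pics/side0_c.png

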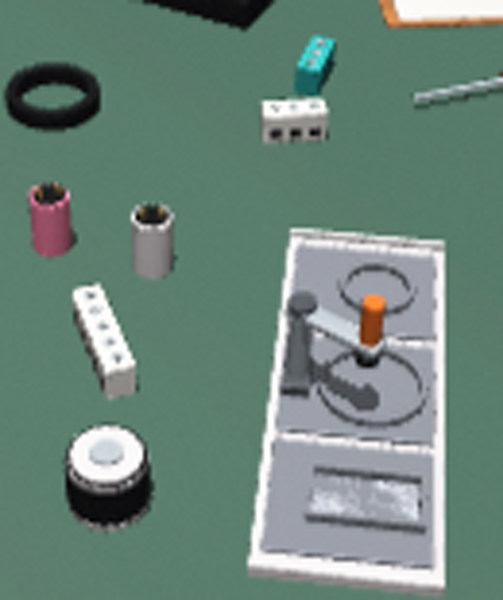

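The two cameras agree to about 1 mm. The motor seat is at about (446.5, 8), its yaw about −0.066, and the arm's q about 0.55. Next I go above the knob.

```bash
cat >> h.py <<'E'
from scipy.spatial.transform import Rotation as R
S0=np.array([446.5,8.0]);SY=-0.066
def goto(x,y,z=None,yaw=None):
    s=arm.sense();q=s['ee_rot'];M=R.from_quat([q[1],q[2],q[3],q[0]]).as_matrix();p=s['tool_pos']
    d=np.array([x-p[0],y-p[1],0 if z is None else z-p[2]]);yw=np.arctan2(M[1,1],M[0,1])
    print('pos',p.round(1),'yaw',yw.round(3),'tilt',M[:,2].round(3),'q6',s['qpos'][5].round(2),'w',s['width'].round(1))
    print('tool move',(M.T@d).round(1),'rz', None if yaw is None else -round((yaw-yw+1.5708)%3.14159-1.5708,3))
def seat(x,y):
    c,s=np.cos(SY),np.sin(SY);return S0+[c*x-s*y,s*x+c*y]
E
python3 -m creep '0 0 0.15 0 0 0 85;0 0 0 -37 -25.3 0 85;0 0 0 -37 -25.3 0 85;0 0 0 -37 -25.3 0 85;0 0 0 -37 -25.3 0 85;0 0 0 -37 -25.3 0 85;0 0 0 -37 -25.3 0 85;0 0 0 -37 -25.3 0 85;0 0 0 -37 -25.3 0 85;0 0 0 -37 -25.3 0 85'
python3 -m creep '0 0 0 -37 -25.3 0 85;0 0 0 -37 -25.3 0 85;0 0 0 -37 -25.3 0 85;0 0 0 0 0 0 85;0 0 0 0 0 0 85'
python3 - <<'E'
from h import *
goto(453.3,37.5,94,.964)
c=snap('wrist','w1');print(foc(c),np.round(c['extrinsics'],2).tolist())
cv2.imwrite('pics/w1b.png',cv2.resize(c['color'],(800,600),interpolation=cv2.INTER_CUBIC))
E
```

```text
time: 1.15
tool_pos: [407.9, 161.5, 231.2]
ee_rot: [0.0, 0.297, 0.955, 0.0]
force: [1.2, 0.8, -1.0]
width: 85.0
finger_force: 0.0
time: 1.65
tool_pos: [456.1, 37.0, 230.9]
ee_rot: [-0.001, 0.298, 0.955, 0.0]
force: [0.1, 0.0, -0.4]
width: 85.0
finger_force: 0.0Traceback (most recent call last):
  File "<stdin>", line 2, in <module>
  File "h.py", line 18, in goto
    print('pos',p.round(1),'yaw',yw.round(3),'tilt',M[:,2].round(3),'q6',s['qpos'][5].round(2),'w',s['width'].round(1))
                                                                                                   ^^^^^^^^^^^^^^^^
AttributeError: 'float' object has no attribute 'round'
```

```bash
sed -i "s/s\['width'\].round(1)/round(s['width'],1)/" h.py
python3 - <<'E'
from h import *
goto(453.3,37.5,94,.964)
c=snap('wrist','w1');print(foc(c),np.round(c['extrinsics'],2).tolist())
cv2.imwrite('pics/w1b.png',cv2.resize(c['color'],(800,600),interpolation=cv2.INTER_CUBIC))
E
```

```text
pos [456.1  37.  230.9] yaw 0.965 tilt [-0.001  0.    -1.   ] q6 -0.96 w 85.0
tool move [  2.4  -1.1 136.9] rz 0.001
320.3652990941148 [[0.57, 0.78, 0.26, 390.65], [0.82, -0.54, -0.18, 82.4], [-0.0, 0.31, -0.95, 373.92], [0.0, 0.0, 0.0, 1.0]]
```

View pics/w1b.png

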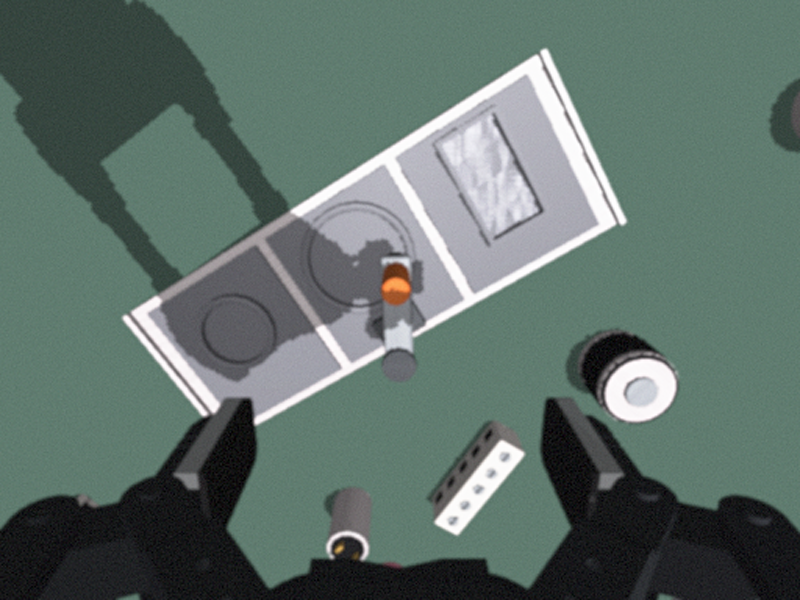

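The wrist view shows the whole tray: knob top at (397,287), post top at (399,365), pocket centres at (359,255), (240,328) and (491,178), and motor boss at (641,391). I check these against the other cameras.

Run:
```python
from h import *
c=load('w1');k=.64
for n,u,v,z in [('knob',397,287,124),('post',399,365,86),('post',399,365,94),('mseat',359,255,18),('cseat',240,328,18),('bseat',491,178,18),('boss',641,391,54),('captop',349,547,55)]: print(n,z,ray(c,u*k,v*k,z))
```

```text
knob 124 [450.7  40.  124. ]
post 86 [502.7   5.4  86. ]
post 94 [499.6   7.5  94. ]
mseat 18 [440.7  13.2  18. ]
cseat 18 [434.9 -94.7  18. ]
bseat 18 [448.8 120.3  18. ]
boss 54 [630.4 127.2  54. ]
captop 55 [ 623.2 -126.5   55. ]
```

```bash
python3 -m creep '0 0 0 2.5 -0.5 30 60;0 0 0 0 0 30 60;0 0 0 0 0 30 60;0 0 0 0 0 25 60;0 0 0 0 0 20 60;0 0 0 0 0 0 60;0 0 0 0 0 0 10;0 0 0 0 0 0 10;0 0 0 0 0 0 10;0 0 0 0 0 0 10'
python3 -m creep '0 0 0 0 0 0 10;0 0 0 0 0 0 10;0 0 0 0 0 0 10'
python3 - <<'E'
from h import *
goto(453.3,37.5,94,.964)
c=snap('side','s2')
im=c['color'][160:280,230:350];cv2.imwrite('pics/s2b.png',cv2.resize(im,(600,600),interpolation=cv2.INTER_CUBIC))
E
```

```text
time: 2.7
tool_pos: [454.4, 39.0, 98.1]
ee_rot: [0.001, 0.297, 0.955, 0.001]
force: [-1.9, 0.8, 5.4]
width: 14.2
finger_force: 58.5
time: 3.0
tool_pos: [454.4, 39.0, 98.1]
ee_rot: [0.001, 0.297, 0.955, 0.001]
force: [-1.9, 1.9, 5.5]
width: 14.0
finger_force: 58.5
pos [454.4  39.   98.1] yaw 0.968 tilt [ 0.002  0.001 -1.   ] q6 -0.96 w 14.0
tool move [ 0.1 -1.9  4.1] rz 0.004
```

View pics/s2b.png

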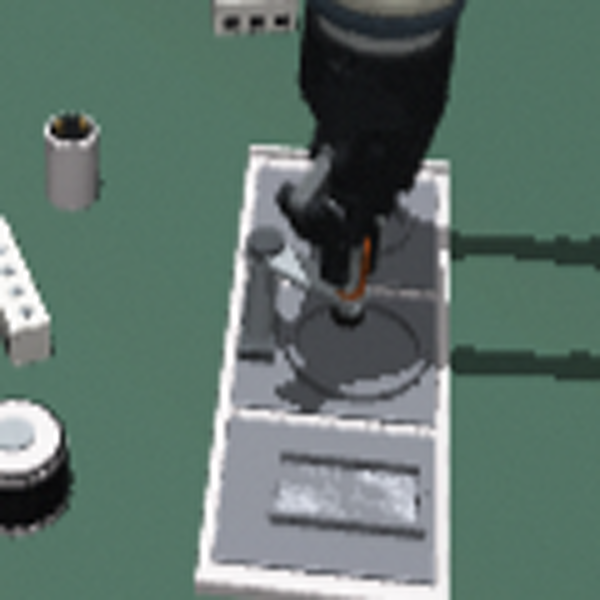

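```bash
python3 -m creep '0 0 0.1 -0.3 5.8 0 10;0 0 0.1 -0.3 5.8 0 10;0 0 0.1 -0.3 5.8 0 10;0 0 0.1 -0.3 5.8 0 10;0 0 0.1 -0.3 5.8 0 10'
```

```text
time: 3.55
tool_pos: [476.1, 57.3, 98.1]
ee_rot: [0.001, 0.526, 0.851, 0.0]
force: [-3.1, -1.9, 6.3]
width: 14.1
finger_force: 58.6
```

```bash
python3 -m creep '0 0 0.1 -0.3 5.8 0 10;0 0 0.1 -0.3 5.8 0 10;0 0 0.1 -0.3 5.8 0 10;0 0 0.1 -0.3 5.8 0 10;0 0 0.1 -0.3 5.8 0 10;0 0 0 0 0 0 10;0 0 0 0 0 0 10;0 0 0 0 0 0 85;0 0 0 0 0 0 85;0 0 0 0 0 0 85'
python3 -m creep '0 0 0 0 0 0 85;0 0 0 0 0 -40 85;0 0 0 0 0 -40 85;0 0 0 0 0 -40 85;0 0 0 0 0 0 85'
python3 - <<'E'
from h import *
goto(*seat(58-58*np.cos(1.6),58*np.sin(1.6)))
c=snap('scene','s3');d=snap('side','s4')
goto(633.6,125.6,200,1.505)
# hires refinement of motor: proj for crop
im=c['color'][110:290,140:350];a=cv2.resize(im,(700,600),interpolation=cv2.INTER_CUBIC);cv2.imwrite('pics/s3b.png',a)
E
```

```text
time: 4.55
tool_pos: [503.5, 63.9, 96.1]
ee_rot: [-0.0, 0.718, 0.696, 0.0]
force: [-0.5, -0.9, -0.0]
width: 57.5
finger_force: 0.0
time: 5.05
tool_pos: [505.6, 64.0, 223.4]
ee_rot: [0.004, 0.718, 0.696, 0.004]
force: [-0.7, -0.3, 0.1]
width: 84.9
finger_force: 0.0
pos [505.6  64.  223.4] yaw -0.032 tilt [ 0.011  0.001 -1.   ] q6 0.09 w 84.9
tool move [-2.   4.3  0. ] rz None
pos [504.1  63.9 217.4] yaw -0.032 tilt [ 0.003  0.    -1.   ] q6 0.09 w 85.2
tool move [ 65.8 127.4  17.7] rz -1.537
```

View pics/s3b.png

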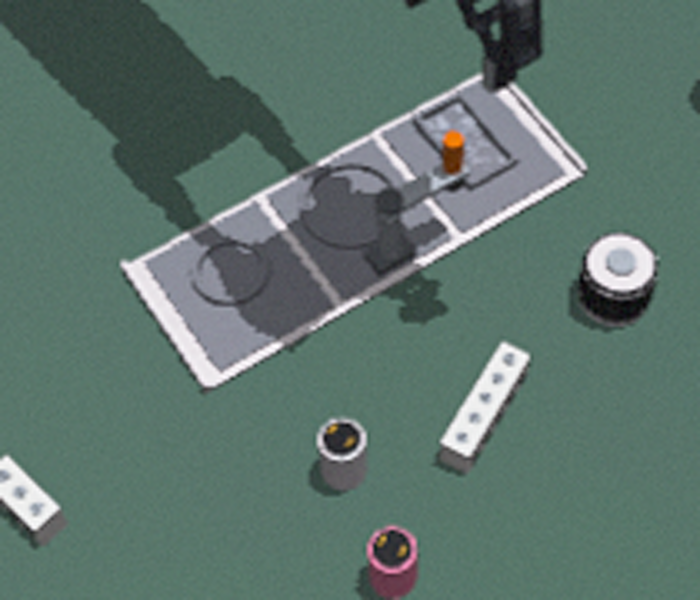

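The arm is now swung clear: in the crop the knob is at (454,137), over the tray edge between the pockets. Next, the motor.

```bash
python3 -m creep '0 0 -0.14 0 0 0 85;0 0 -0.14 0 0 0 85;0 0 -0.14 0 0 0 85;0 0 -0.14 0 0 0 85;0 0 -0.14 0 0 0 85;0 0 -0.14 0 0 0 85;0 0 -0.14 0 0 0 85;0 0 -0.14 0 0 0 85;0 0 -0.14 0 0 0 85;0 0 -0.14 0 0 0 85'
python3 -m creep '0 0 -0.14 0 0 0 85;0 0 0 -31 17.5 0 85;0 0 0 -31 17.5 0 85;0 0 0 -31 17.5 0 85;0 0 0 -32 17.5 0 85;0 0 0 0 0 0 85;0 0 0 0 0 0 85'
python3 - <<'E'
from h import *
c=load('s3');print('knob',ray(c,140+454/3.333,110+135/3.333,124),'q1.5',seat(58-58*np.cos(1.5),58*np.sin(1.5)))
print('motor',ray(c,140+621/3.333,110+261/3.333,54))
goto(633.6,125.6,14,1.505)
E
```

```text
time: 6.15
tool_pos: [502.8, 63.8, 213.7]
ee_rot: [-0.002, 0.098, 0.995, -0.0]
force: [-0.1, 0.4, 0.1]
width: 85.0
finger_force: 0.0
time: 6.85
tool_pos: [632.2, 126.0, 212.5]
ee_rot: [-0.003, 0.031, 1.0, -0.001]
force: [0.3, -0.1, 0.3]
width: 85.2
finger_force: 0.0
knob [504.2  65.1 124. ] q1.5 [504.09553596  62.17411139]
motor [634.  125.4  54. ]
pos [632.2 126.  212.5] yaw 1.509 tilt [-0.006 -0.001 -1.   ] q6 -1.36 w 85.2
tool move [ -2.6  -0.  198.5] rz 0.004
```

```bash
python3 -m creep '0 0 0 -1 0 40 85;0 0 0 0 0 40 85;0 0 0 0 0 40 85;0 0 0 0 0 35 85;0 0 0 0 0 25 85;0 0 0 0 0 18.5 85;0 0 0 0 0 0 85;0 0 0 0 0 0 85'
python3 -m creep '0 0 0 0 0 0 40;0 0 0 0 0 0 40;0 0 0 0 0 0 40;0 0 0 0 0 0 40;0 0 0 0 0 0 40;0 0 0 0 0 0 40'
```

```text
time: 7.65
tool_pos: [633.1, 125.4, 18.5]
ee_rot: [0.0, 0.032, 1.0, -0.0]
force: [0.3, 0.7, -0.3]
width: 84.9
finger_force: 0.0
time: 8.25
tool_pos: [634.9, 126.1, 20.4]
ee_rot: [0.002, 0.031, 1.0, 0.0]
force: [-1.1, 0.3, 6.0]
width: 54.6
finger_force: 65.2
```

```bash
python3 -m creep '0 0 0 0 0 -5 40;0 0 0 0 0 -15 40;0 0 0 0 0 -30 40;0 0 0 0 0 -40 40;0 0 0 0 0 -40 40;0 0 0 0 0 -20 40;0 0 0 0 0 0 40;0 0 0 0 0 0 40'
python3 - <<'E'
from h import *
goto(*S0,None,1.505)
E
```

```text
time: 9.05
tool_pos: [633.5, 125.7, 167.2]
ee_rot: [-0.0, 0.031, 1.0, -0.0]
force: [-0.2, -0.3, -5.6]
width: 54.7
finger_force: 64.4
pos [633.5 125.7 167.2] yaw 1.508 tilt [-0.001 -0.    -1.   ] q6 -1.36 w 54.7
tool move [ 1.792e+02 -1.292e+02  1.000e-01] rz 0.003
```

```bash
python3 -m creep '0 0 0 15 -10 0 40;0 0 0 30 -22 0 40;0 0 0 30 -22 0 40;0 0 0 30 -22 0 40;0 0 0 30 -22 0 40;0 0 0 30 -22 0 40;0 0 0 14.2 -9.2 0 40;0 0 0 0 0 0 40;0 0 0 0 0 0 40;0 0 0 0 0 0 40'
python3 - <<'E'
from h import *
goto(*S0,30.4,1.505)
c=snap('side','s5')
im=c['color'][100:280,200:360];cv2.imwrite('pics/s5b.png',cv2.resize(im,(533,600),interpolation=cv2.INTER_CUBIC))
E
```

```text
time: 10.05
tool_pos: [446.7, 8.4, 166.5]
ee_rot: [-0.001, 0.031, 1.0, 0.0]
force: [0.6, 0.2, -5.5]
width: 54.4
finger_force: 64.8
pos [446.7   8.4 166.5] yaw 1.508 tilt [-0.002  0.    -1.   ] q6 -1.57 w 54.4
tool move [-1.000e-01 -4.000e-01  1.361e+02] rz 0.003
```

View pics/s5b.png

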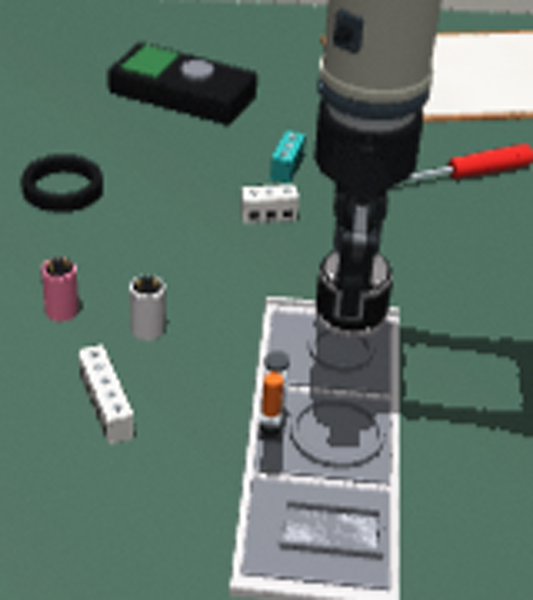

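The motor hangs level over its pocket (ring centre at (337,433) in the crop) and the knob is clear at (272,395). Now lowering.

```bash
python3 -m creep '0 0 0 0 0 30 40;0 0 0 0 0 35 40;0 0 0 0 0 30 40;0 0 0 0 0 20 40;0 0 0 0 0 10 40;0 0 0 0 0 5 40;0 0 0 0 0 2 40;0 0 0 0 0 0 40;0 0 0 0 0 0 40'
```

```text
time: 11.0
tool_pos: [447.5, 8.0, 37.0]
ee_rot: [0.001, 0.031, 1.0, -0.0]
force: [0.7, -0.7, -4.9]
width: 54.6
finger_force: 64.9
```

```bash
python3 -m creep '0 0 0 0 0 2 40;0 0 0 0 0 1.5 40;0 0 0 0 0 1 40;0 0 0 0 0 0 40;0 0 0 0 0 0 40'
python3 -m creep '0 0 0 0 0 1 40;0 0 0 0 0 0 40;0 0 0 0 0 0 40'
```

```text
time: 11.5
tool_pos: [446.7, 8.1, 31.2]
ee_rot: [-0.0, 0.031, 1.0, 0.0]
force: [-0.6, 0.4, -4.8]
width: 54.5
finger_force: 64.9
time: 11.8
tool_pos: [446.8, 8.0, 30.5]
ee_rot: [0.0, 0.031, 1.0, -0.0]
force: [-1.1, -0.3, -3.5]
width: 54.2
finger_force: 65.2
```

```bash
python3 -m creep '0 0 0 0 0 0.7 40;0 0 0 0 0 0 40;0 0 0 0 0 0 40'
```

```text
time: 12.1
tool_pos: [446.9, 8.0, 30.4]
ee_rot: [0.0, 0.031, 1.0, -0.0]
force: [-5.3, 0.3, 4.9]
width: 54.3
finger_force: 65.5
```

```bash
python3 -m creep '0 0 0 0 0 0 85;0 0 0 0 0 0 85;0 0 0 0 0 0 85;0 0 0 0 0 0 85;0 0 0 0 0 -10 85;0 0 0 0 0 -35 85;0 0 0 0 0 -40 85;0 0 0 0 0 -40 85;0 0 0 0 0 -40 85;0 0 0 0 0 -20 85'
python3 -m creep '0 0 0.14 0 0 0 85;0 0 0.14 0 0 0 85;0 0 0.14 0 0 0 85;0 0 0.14 0 0 0 85;0 0 0.14 0 0 0 85;0 0 0.14 0 0 0 85;0 0 0.14 0 0 0 85;0 0 0.14 0 0 0 85;0 0 0.14 0 0 0 85;0 0 0.14 0 0 0 85'
python3 -m creep '0 0 0.14 0 0 0 85;0 0 0 0 0 0 85;0 0 0 0 0 0 85'
python3 - <<'E'
from h import *
goto(503.8,63.5,98,0.005)
c=snap('side','s6')
im=c['color'][130:280,220:360];cv2.imwrite('pics/s6b.png',cv2.resize(im,(560,600),interpolation=cv2.INTER_CUBIC))
E
```

```text
time: 13.1
tool_pos: [447.6, 8.0, 219.8]
ee_rot: [0.003, 0.031, 1.0, -0.0]
force: [-0.1, 0.7, -0.6]
width: 85.2
finger_force: 0.0
time: 14.1
tool_pos: [446.8, 8.0, 215.4]
ee_rot: [0.0, 0.67, 0.742, 0.0]
force: [0.0, -0.5, -0.5]
width: 85.2
finger_force: 0.0
time: 14.4
tool_pos: [446.8, 8.0, 215.2]
ee_rot: [0.0, 0.717, 0.697, 0.0]
force: [-0.3, 0.7, -0.1]
width: 85.0
finger_force: 0.0
pos [446.8   8.  215.2] yaw -0.028 tilt [ 0.001 -0.    -1.   ] q6 -0.03 w 85.0
tool move [ 57.1  55.3 117.2] rz -0.033
```

View pics/s6b.png

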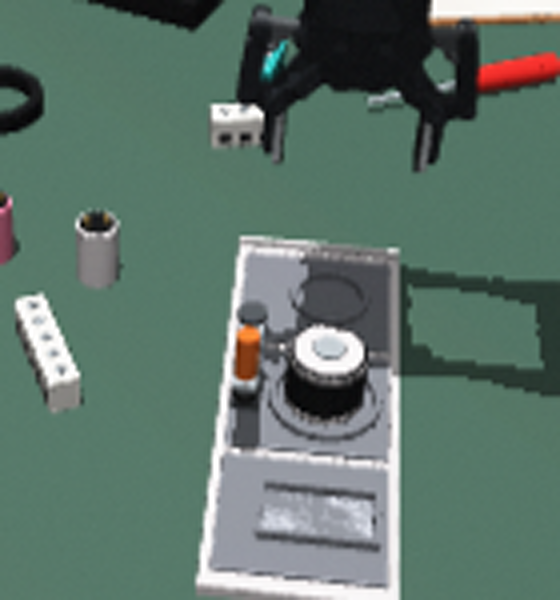

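The motor stands upright in its pocket (boss at (331,347) in the crop) and the knob is at (247,345). Now I pinch the knob and close the arm.

```bash
python3 -m creep '0 0 0 29 28 0 60;0 0 0 28 27.3 0 60;0 0 0 0 0 30 60;0 0 0 0 0 35 60;0 0 0 0 0 30 60;0 0 0 0 0 20 60;0 0 0 0 0 0 60;0 0 0 0 0 0 10;0 0 0 0 0 0 10;0 0 0 0 0 0 10'
python3 -m creep '0 0 0 0 0 0 10;0 0 0 0 0 0 10;0 0 0 0 0 0 10;0 0 0 0 0 0 10'
python3 -m creep '0 0 -0.1 -0.3 -5.8 0 10;0 0 -0.1 -0.3 -5.8 0 10;0 0 -0.1 -0.3 -5.8 0 10;0 0 -0.1 -0.3 -5.8 0 10;0 0 -0.1 -0.3 -5.8 0 10'
```

```text
time: 15.45
tool_pos: [504.7, 63.3, 101.6]
ee_rot: [0.001, 0.718, 0.696, 0.001]
force: [-1.8, 0.5, 0.1]
width: 16.6
finger_force: 1.5
time: 15.85
tool_pos: [504.8, 63.3, 101.7]
ee_rot: [0.001, 0.718, 0.696, 0.001]
force: [0.4, -0.4, 6.6]
width: 13.7
finger_force: 58.5
time: 16.35
tool_pos: [476.6, 58.2, 101.7]
ee_rot: [0.001, 0.522, 0.853, 0.002]
force: [0.5, 4.6, 6.2]
width: 14.0
finger_force: 58.7
```

```bash
python3 -m creep '0 0 -0.1 -0.3 -5.8 0 10;0 0 -0.1 -0.3 -5.8 0 10;0 0 -0.1 -0.3 -5.8 0 10;0 0 -0.1 -0.3 -5.8 0 10;0 0 -0.1 -0.3 -5.8 0 10;0 0 -0.1 -0.3 -5.8 0 10;0 0 -0.1 -0.3 -5.8 0 10;0 0 -0.1 -0.3 -5.8 0 10;0 0 0 0 0 0 10'
python3 - <<'E'
from h import *
goto(*S0,None,1.505)
E
```

```text
time: 17.25
tool_pos: [446.3, 23.9, 101.7]
ee_rot: [0.0, 0.149, 0.989, 0.002]
force: [-5.5, 7.0, 8.8]
width: 14.0
finger_force: 59.1
pos [446.3  23.9 101.7] yaw 1.273 tilt [ 0.001  0.004 -1.   ] q6 -1.3 w 14.0
tool move [ -4.9 -15.1  -0.1] rz -0.232
```

```bash
python3 -m creep '0 0 -0.1 -0.3 -5.8 0 10;0 0 -0.1 -0.3 -5.8 0 10;0 0 0 0 0 0 10'
python3 -m creep '0 0 -0.04 0 -2 0 10;0 0 0 0 0 0 10;0 0 0 0 0 0 10'
python3 -m creep '0 0 0 0 -2 0 10;0 0 0 0 0 0 10;0 0 0 0 0 0 10'
```

```text
time: 17.55
tool_pos: [443.9, 12.4, 101.7]
ee_rot: [0.0, 0.049, 0.999, 0.002]
force: [-7.5, 6.0, 10.5]
width: 14.1
finger_force: 59.2
time: 17.85
tool_pos: [443.7, 10.5, 101.6]
ee_rot: [0.0, 0.03, 1.0, 0.001]
force: [-7.2, 5.7, 9.7]
width: 13.9
finger_force: 59.2
time: 18.15
tool_pos: [443.6, 9.9, 101.7]
ee_rot: [0.0, 0.03, 1.0, 0.003]
force: [-6.7, 11.1, 9.6]
width: 13.9
finger_force: 59.3
```

Force is rising towards the stop; I press a little further.

```bash
python3 -m creep '0 0 0 0 -2 0 10;0 0 0 0 0 0 10;0 0 0 0 0 0 10'
python3 -m creep '0 0 0 0 -1.5 0 10;0 0 0 0 0 0 10;0 0 0 0 0 0 10'
```

```text
time: 18.45
tool_pos: [443.6, 9.8, 101.7]
ee_rot: [0.0, 0.029, 1.0, 0.005]
force: [-6.1, 17.7, 10.5]
width: 13.5
finger_force: 59.4
time: 18.75
tool_pos: [443.6, 9.7, 101.7]
ee_rot: [0.0, 0.029, 1.0, 0.006]
force: [-5.5, 23.5, 10.4]
width: 13.8
finger_force: 59.6
```

```bash
python3 -m creep '0 0 0 0 0 0 60;0 0 0 0 0 0 60;0 0 0 0 0 0 60;0 0 0 0 0 -20 60;0 0 0 0 0 -40 60;0 0 0 0 0 -40 60;0 0 0 0 0 -10 60;0 0 0 0 0 0 60;0 0 0 0 0 0 60'
python3 - <<'E'
from h import *
goto(623,-129.8,15,1.505)
d=snap('side','s7')
im=d['color'][130:280,220:360];cv2.imwrite('pics/s7b.png',cv2.resize(im,(560,600),interpolation=cv2.INTER_CUBIC))
E
```

```text
time: 19.65
tool_pos: [443.5, 3.3, 208.3]
ee_rot: [-0.001, 0.032, 0.999, -0.0]
force: [-0.6, -1.0, -0.1]
width: 59.9
finger_force: 0.0
pos [443.5   3.3 208.3] yaw 1.508 tilt [-0.002 -0.    -1.   ] q6 -1.58 w 59.9
tool move [-187.9 -121.5  193. ] rz 0.003
```

View pics/s7b.png

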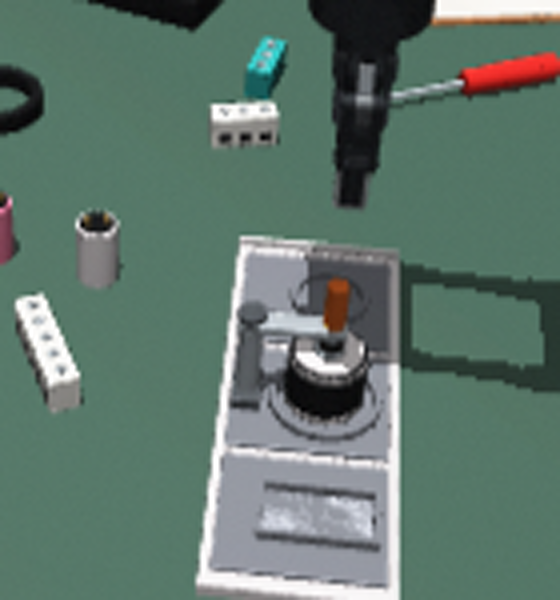

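The arm is closed with the knob at (338,283) in the crop, the pad over the motor. On to the capacitor.

```bash
python3 -m creep '0 0 0 -37.6 -24.3 0 65;0 0 0 -37.6 -24.3 0 65;0 0 0 -37.6 -24.3 0 65;0 0 0 -37.6 -24.3 0 65;0 0 0 -37.6 -24.3 0 65;0 0 0 0 0 0 65;0 0 0 0 0 0 65'
python3 - <<'E'
from h import *
c=load('s7');print('knob',ray(c,220+338/4,130+284/4,124))
goto(623,-129.8,20,1.505)
E
```

```text
time: 20.4
tool_pos: [623.2, -129.9, 205.3]
ee_rot: [-0.003, 0.032, 0.999, 0.001]
force: [-0.7, 0.3, 0.3]
width: 64.9
finger_force: 0.0
knob [444.4   8.1 124. ]
pos [ 623.2 -129.9  205.3] yaw 1.507 tilt [-0.007  0.002 -1.   ] q6 -1.77 w 64.9
tool move [-1.000e+00 -1.000e-01  1.853e+02] rz 0.002
```

```bash
python3 -m creep '0 0 0 0 0 40 65;0 0 0 0 0 40 65;0 0 0 0 0 40 65;0 0 0 0 0 35 65;0 0 0 0 0 20 65;0 0 0 0 0 10 65;0 0 0 0 0 0 65;0 0 0 0 0 0 65'
python3 -m creep '0 0 0 0 0 0 20;0 0 0 0 0 0 20;0 0 0 0 0 0 20;0 0 0 0 0 0 20;0 0 0 0 0 0 20;0 0 0 0 0 0 20;0 0 0 0 0 0 20'
```

```text
time: 21.2
tool_pos: [624.2, -129.3, 26.5]
ee_rot: [0.001, 0.031, 1.0, -0.0]
force: [0.2, -0.2, 1.5]
width: 64.9
finger_force: 0.0
time: 21.9
tool_pos: [624.8, -129.8, 26.6]
ee_rot: [0.002, 0.031, 1.0, -0.0]
force: [-0.6, 0.4, 6.9]
width: 32.5
finger_force: 59.9
```

```bash
python3 -m creep '0 0 0 0 0 -5 20;0 0 0 0 0 -15 20;0 0 0 0 0 -30 20;0 0 0 0 0 -30 20;0 0 0 0 0 -10 20;0 0 0 0 0 0 20;0 0 0 0 0 0 20'
python3 - <<'E'
from h import *
print(seat(0,-112))
goto(438.6,-103.8,36.6,1.505)
E
```

```text
time: 22.6
tool_pos: [623.3, -129.4, 113.3]
ee_rot: [-0.001, 0.031, 1.0, 0.0]
force: [0.0, -0.2, -1.0]
width: 32.2
finger_force: 59.5
[ 439.11336542 -103.75615254]
pos [ 623.3 -129.4  113.3] yaw 1.508 tilt [-0.001  0.    -1.   ] q6 -1.77 w 32.2
tool move [185.8  13.9  77. ] rz 0.003
```

```bash
python3 -m creep '0 0 0 15 1 0 20;0 0 0 35 2.7 0 20;0 0 0 40 3 0 20;0 0 0 40 3 0 20;0 0 0 35 2.7 0 20;0 0 0 20.8 1.5 0 20;0 0 0 0 0 0 20;0 0 0 0 0 0 20;0 0 0 0 0 0 20'
python3 - <<'E'
from h import *
goto(438.6,-103.8,36.6,1.505)
c=snap('scene','s8')
im=c['color'][110:290,140:350];a=cv2.resize(im,(700,600),interpolation=cv2.INTER_CUBIC);cv2.imwrite('pics/s8b.png',a)
E
```

```text
time: 23.5
tool_pos: [439.5, -104.0, 113.7]
ee_rot: [-0.001, 0.031, 1.0, 0.0]
force: [0.4, 0.3, -0.8]
width: 32.6
finger_force: 59.5
pos [ 439.5 -104.   113.7] yaw 1.508 tilt [-0.001  0.    -1.   ] q6 -1.82 w 32.6
tool move [ 0.8  0.1 77.1] rz 0.003
```

View pics/s8b.png

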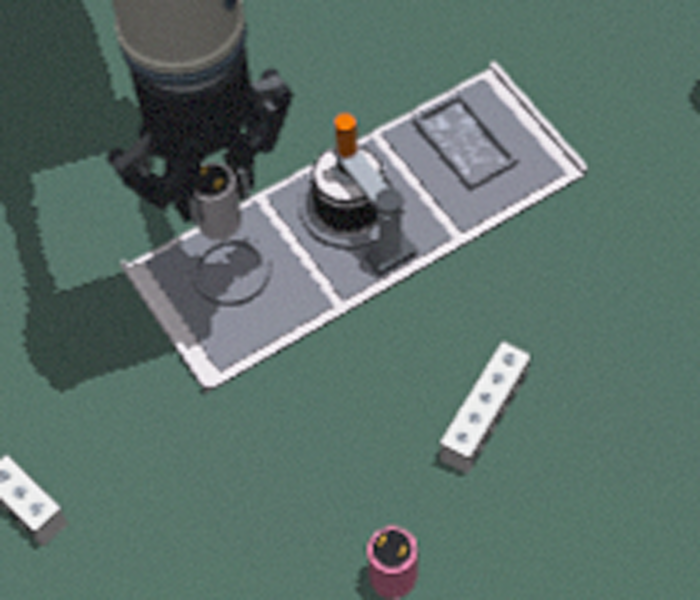

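The capacitor hangs upright above its pocket (ring at (232,272)). Now lowering.

```bash
python3 -m creep '0 0 0 1 0 25 20;0 0 0 0 0 25 20;0 0 0 0 0 15 20;0 0 0 0 0 8 20;0 0 0 0 0 2 20;0 0 0 0 0 0 20;0 0 0 0 0 0 20'
python3 -m creep '0 0 0 0 0 1 20;0 0 0 0 0 0 20;0 0 0 0 0 0 20'
```

```text
time: 24.25
tool_pos: [438.9, -104.1, 40.8]
ee_rot: [0.001, 0.031, 1.0, -0.0]
force: [0.1, 0.6, 0.0]
width: 32.7
finger_force: 59.5
time: 24.55
tool_pos: [438.3, -104.0, 38.9]
ee_rot: [0.0, 0.031, 1.0, -0.0]
force: [-0.2, 0.7, 0.0]
width: 32.7
finger_force: 59.5
```

```bash
python3 -m creep '0 0 0 0 0 1 20;0 0 0 0 0 0 20;0 0 0 0 0 0 20'
python3 -m creep '0 0 0 0 0 1 20;0 0 0 0 0 0 20;0 0 0 0 0 0 20'
python3 -m creep '0 0 0 0 0 0.5 20;0 0 0 0 0 0 20;0 0 0 0 0 0 20'
```

```text
time: 24.85
tool_pos: [438.1, -103.9, 37.5]
ee_rot: [-0.0, 0.031, 1.0, 0.0]
force: [-0.8, -1.1, -1.1]
width: 32.2
finger_force: 59.5
time: 25.15
tool_pos: [438.2, -103.9, 36.6]
ee_rot: [0.0, 0.031, 1.0, -0.0]
force: [0.4, 0.5, 0.3]
width: 32.1
finger_force: 59.6
time: 25.45
tool_pos: [438.3, -103.9, 36.6]
ee_rot: [0.0, 0.031, 1.0, -0.0]
force: [-2.2, -0.2, 3.9]
width: 32.5
finger_force: 59.7
```

Floor contact. I release, rise and measure the block.

```bash
python3 -m creep '0 0 0 0 0 0 60;0 0 0 0 0 0 60;0 0 0 0 0 0 60;0 0 0 0 0 0 60;0 0 0 0 0 -10 60;0 0 0 0 0 -35 60;0 0 0 0 0 -40 60;0 0 0 0 0 -40 60;0 0 0 0 0 -40 60;0 0 0 0 0 0 60'
python3 - <<'E'
from h import *
c=load('scene0');s=3.7209
P=[ray(c,130+u/s,125+v/s,32) for u,v in[(43,453),(105,510),(80,535),(17,478),(40,474),(78,512)]]
print(P, 'ctr',np.mean(P[:4],0)); d=P[5]-P[4];print('yaw',np.arctan2(d[1],d[0]))
d=P[1]-P[0]+P[2]-P[3];print(np.linalg.norm(d)/2,np.arctan2(d[1],d[0]))
c=load('scene0')['color']; m=(c.min(2)>170).astype('uint8');m[:230]=0;m[290:]=0;m[:,:130]=0;m[:,165:]=0
r=cv2.minAreaRect(cv2.findNonZero(m));print(r)
b=cv2.boxPoints(r);C=load('scene0');print([ray(C,*p,32) for p in b],ray(C,*r[0],32))
goto(510,-328,None,None)
E
```

```text
time: 26.45
tool_pos: [440.2, -104.6, 208.8]
ee_rot: [0.006, 0.031, 0.999, -0.002]
force: [-0.1, -0.0, -0.3]
width: 59.9
finger_force: 0.0
[array([ 479.6, -323.9,   32. ]), array([ 538. , -312.7,   32. ]), array([ 543. , -333.9,   32. ]), array([ 484.7, -345.9,   32. ]), array([ 491.2, -332.9,   32. ]), array([ 528.7, -326.9,   32. ])] ctr [ 511.325 -329.1     32.   ]
yaw 0.15865526218640116
59.49186919235266 0.19624177760266873
((145.50001525878906, 257.5000305175781), (22.62741470336914, 9.899494171142578), 45.0)
[array([ 482.8, -346.4,   32. ]), array([ 477., -324.,   32.]), array([ 536.1, -314.9,   32. ]), array([ 541.3, -336.9,   32. ])] [ 509.6 -330.6   32. ]
pos [ 440.2 -104.6  208.8] yaw 1.508 tilt [ 0.011 -0.004 -1.   ] q6 -1.82 w 59.9
tool move [ -83.6 -218.6    1.6] rz None
```

```bash
python3 -m creep '0 0 0 -14 -36.4 0 60;0 0 0 -14 -36.4 0 60;0 0 0 -14 -36.4 0 60;0 0 0 -14 -36.4 0 60;0 0 0 -14 -36.4 0 60;0 0 0 -14 -36.4 0 60;0 0 -0.12 0 0 0 50;0 0 -0.12 0 0 0 50;0 0 0 0 0 0 50;0 0 0 0 0 0 50'
python3 - <<'E'
from h import *
C=load('scene0');print('turq',[ray(C,u*.64,v*.64,32) for u,v in[(145,430),(185,417),(189,428),(167,426)]])
c=snap('wrist','w9')
cv2.imwrite('pics/w9b.png',cv2.resize(c['color'],(800,600),interpolation=cv2.INTER_CUBIC))
goto(510.5,-328.9,14,1.75)
E
```

```text
time: 27.45
tool_pos: [508.2, -327.0, 201.0]
ee_rot: [-0.0, -0.087, 0.996, 0.0]
force: [0.3, 0.4, 0.6]
width: 50.4
finger_force: 0.0
turq [array([ 473.8, -450.2,   32. ]), array([ 491.6, -393. ,   32. ]), array([ 510.8, -396.8,   32. ]), array([ 488. , -421.3,   32. ])]
pos [ 508.3 -327.   201.2] yaw 1.745 tilt [ 0. -0. -1.] q6 -2.37 w 50.1
tool move [ -1.9  -2.3 187.2] rz -0.005
```

View pics/w9b.png

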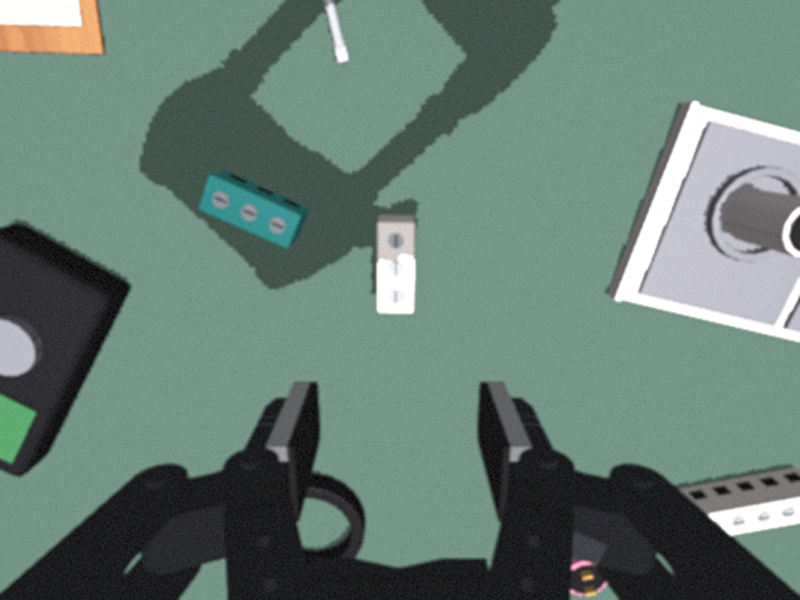

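The wrist view shows the white short block centred between the fingers at (396,268), its length square to the closing axis. The turquoise one at (253,210) is well clear.

```bash
python3 -m creep '0 0 0 -1.9 -2 40 50;0 0 0 0 0 40 50;0 0 0 0 0 40 50;0 0 0 0 0 35 50;0 0 0 0 0 20 50;0 0 0 0 0 12 50;0 0 0 0 0 0 50;0 0 0 0 0 0 50;0 0 0 0 0 0 50'
python3 - <<'E'
from h import *
goto(510.5,-328.9,11,1.75)
E
```

```text
time: 28.4
tool_pos: [511.6, -329.5, 16.4]
ee_rot: [0.001, -0.088, 0.996, -0.001]
force: [-0.4, -0.6, 0.0]
width: 50.0
finger_force: 0.0
pos [ 511.6 -329.5   16.4] yaw 1.748 tilt [ 0.003 -0.002 -1.   ] q6 -2.38 w 50.0
tool move [1.  0.8 5.4] rz -0.002
```

```bash
python3 -m creep '0 0 0 0 0 3 50;0 0 0 0 0 0 50;0 0 0 0 0 0 50;0 0 0 0 0 0 10;0 0 0 0 0 0 10;0 0 0 0 0 0 10;0 0 0 0 0 0 10;0 0 0 0 0 0 10;0 0 0 0 0 0 10'
python3 -m creep '0 0 0 0 0 -3 10;0 0 0 0 0 -10 10;0 0 0 0 0 -30 10;0 0 0 0 0 -40 10;0 0 0 0 0 -40 10;0 0 0 0 0 -40 10;0 0 0 0 0 -20 10;0 0 0 0 0 0 10;0 0 0 0 0 0 10'
python3 - <<'E'
from h import *
print(seat(0,112));goto(453.5,120.3,None,1.505)
E
```

```text
time: 29.3
tool_pos: [510.7, -329.0, 11.4]
ee_rot: [0.0, -0.088, 0.996, -0.0]
force: [-0.1, -0.1, 1.9]
width: 23.0
finger_force: 60.4
time: 30.2
tool_pos: [510.4, -328.7, 193.7]
ee_rot: [-0.0, -0.088, 0.996, 0.0]
force: [0.8, 0.2, -1.8]
width: 22.9
finger_force: 60.1
[453.88663458 119.75615254]
pos [ 510.4 -328.7  193.7] yaw 1.748 tilt [-0.  0. -1.] q6 -2.38 w 22.9
tool move [-23.1 452.    0. ] rz 0.243
```

```bash
python3 -m creep '0 0 0 -1 20 0 10;0 0 0 -2.3 44 0 10;0 0 0 -2.3 44 0 10;0 0 0 -2.3 44 0 10;0 0 0 -2.3 44 0 10;0 0 0 -2.3 44 0 10;0 0 0 -2.3 44 0 10;0 0 0 -2.3 44 0 10;0 0 0 -2.3 44 0 10;0 0 0 -2.3 44 0 10'
python3 -m creep '0 0 0 -1.4 36 0 10;0 0 0.12 0 0 0 10;0 0 0.12 0 0 0 10;0 0 0 0 0 0 10;0 0 0 0 0 0 10'
python3 - <<'E'
from h import *
goto(453.3,120.3,21.4,1.505)
c=snap('side','s10');d=snap('scene','s11')
im=c['color'][140:300,230:370];a=cv2.resize(im,(525,600),interpolation=cv2.INTER_CUBIC);cv2.imwrite('pics/s10b.png',a)
E
```

```text
time: 31.2
tool_pos: [457.0, 86.1, 191.2]
ee_rot: [-0.002, -0.088, 0.996, -0.0]
force: [0.6, 0.3, -1.7]
width: 22.6
finger_force: 60.1
time: 31.7
tool_pos: [452.9, 120.0, 192.2]
ee_rot: [-0.002, 0.03, 1.0, -0.0]
force: [-0.8, -0.1, -0.7]
width: 22.9
finger_force: 60.0
pos [452.9 120.  192.2] yaw 1.511 tilt [-0.003 -0.001 -1.   ] q6 -1.32 w 22.9
tool move [ -0.9   0.4 170.7] rz 0.006
```

View pics/s10b.png

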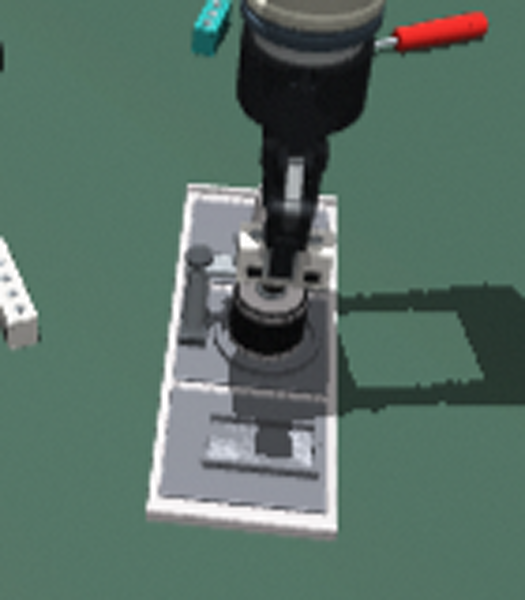

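The block hangs level above its pocket (about (262,443) in the crop). Now lowering.

```bash
python3 -m creep '0 0 0 -0.5 0 40 10;0 0 0 0 0 40 10;0 0 0 0 0 40 10;0 0 0 0 0 25 10;0 0 0 0 0 12 10;0 0 0 0 0 6 10;0 0 0 0 0 0 10;0 0 0 0 0 0 10;0 0 0 0 0 0 10'
python3 -m creep '0 0 0 0 0 1 10;0 0 0 0 0 0 10;0 0 0 0 0 0 10'
python3 - <<'E'
from h import *
goto(453.3,120.3,21.4,1.505)
E
```

```text
time: 32.7
tool_pos: [455.2, 120.4, 32.8]
ee_rot: [0.001, 0.031, 1.0, 0.0]
force: [-0.5, -0.0, -0.6]
width: 22.8
finger_force: 60.0
time: 33.0
tool_pos: [454.2, 120.2, 30.3]
ee_rot: [0.0, 0.031, 1.0, 0.0]
force: [0.3, 0.0, -0.3]
width: 22.4
finger_force: 60.0
pos [454.2 120.2  30.3] yaw 1.508 tilt [ 0.  0. -1.] q6 -1.32 w 22.4
tool move [0.9 0.1 8.9] rz 0.003
```

```bash
python3 -m creep '0 0 0 0.5 0 3 10;0 0 0 0 0 2 10;0 0 0 0 0 1 10;0 0 0 0 0 0 10;0 0 0 0 0 0 10;0 0 0 0 0 0 10'
python3 -m creep '0 0 0 0 0 1 10;0 0 0 0 0 0 10;0 0 0 0 0 0 10'
```

```text
time: 33.6
tool_pos: [453.6, 120.2, 24.1]
ee_rot: [0.0, 0.031, 1.0, 0.0]
force: [0.3, 0.5, -1.2]
width: 22.5
finger_force: 60.1
time: 33.9
tool_pos: [453.5, 120.2, 23.1]
ee_rot: [-0.0, 0.031, 1.0, -0.0]
force: [-0.7, 0.2, -1.1]
width: 22.4
finger_force: 60.0
```

```bash
python3 -m creep '0 0 0 0 0 0.7 10;0 0 0 0 0 0 10;0 0 0 0 0 0 10'
```

```text
time: 34.2
tool_pos: [453.5, 120.2, 22.3]
ee_rot: [-0.0, 0.031, 1.0, -0.0]
force: [-0.6, -0.8, -0.2]
width: 22.3
finger_force: 60.1
```

```bash
python3 -m creep '0 0 0 0 0 0.7 10;0 0 0 0 0 0 10;0 0 0 0 0 0 10'
python3 -m creep '0 0 0 0 0 0.5 10;0 0 0 0 0 0 10;0 0 0 0 0 0 10'
```

```text
time: 34.5
tool_pos: [453.5, 120.2, 21.6]
ee_rot: [-0.0, 0.031, 1.0, -0.0]
force: [0.3, -0.1, -0.9]
width: 22.8
finger_force: 60.0
time: 34.8
tool_pos: [453.6, 120.2, 21.3]
ee_rot: [0.0, 0.031, 1.0, 0.0]
force: [0.6, 0.4, 1.1]
width: 22.9
finger_force: 60.3
```

```bash
python3 -m creep '0 0 0 0 0 0 50;0 0 0 0 0 0 50;0 0 0 0 0 0 50;0 0 0 0 0 0 50;0 0 0 0 0 -10 50;0 0 0 0 0 -35 50;0 0 0 0 0 -40 50;0 0 0 0 0 -40 50;0 0 0 0 0 -40 50;0 0 0 0 0 0 50'
python3 -m creep '0 0 0 0 40 0 50;0 0 0 0 40 0 50;0 0 0 0 40 0 50;0 0 0 0 40 0 50;0 0 0 0 0 0 50;0 0 0 0 0 0 50'
python3 - <<'E'
from h import *
c=snap('side','s12');d=snap('scene','s13')
a=cv2.resize(c['color'][180:290,250:330],(400,550),interpolation=cv2.INTER_CUBIC)
b=cv2.resize(d['color'][110:230,170:330],(400,300),interpolation=cv2.INTER_CUBIC)
o=np.zeros((550,800,3),'uint8');o[:,:400]=a;o[:300,400:]=b;cv2.imwrite('pics/fin.png',o)
E
```

```text
time: 35.8
tool_pos: [455.9, 120.7, 194.2]
ee_rot: [0.006, 0.031, 0.999, 0.001]
force: [-0.9, -0.8, -0.1]
width: 49.8
finger_force: 0.0
time: 36.4
tool_pos: [463.2, 280.5, 185.8]
ee_rot: [-0.0, 0.03, 1.0, -0.0]
force: [0.6, -0.5, -0.6]
width: 50.3
finger_force: 0.0
```

View pics/fin.png

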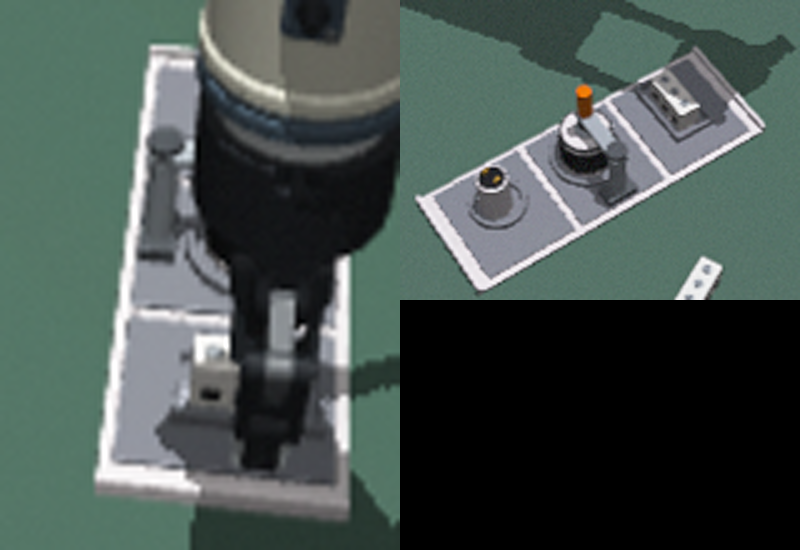

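All three parts stand upright in their pockets, with the knob and pad over the motor; the arm had stopped moving with 23 N on it. I hand the job in.

```bash
python3 -c "
from h import *
c=load('s13');print(ray(c,170+584/2.5,110+90/2.5,124))
print(arm.close_job())"
```

```text
[685.5 324.  124. ]
the job is handed in; nothing more can be done
None
```

The motor, small capacitor and short terminal block are upright in their matching pockets, the hold-down arm is back at its stop over the motor, and the job was handed in at about 36 s. My last-second knob position check used the wrong pixel, so "at the stop" rests on the 23 N resistance and the earlier side view.

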